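# Hang the boat basket on the dial scale

### The arm

A 6-joint arm with a two-finger parallel gripper is mounted at the origin on a cart in front of the work surface, level with it; the furniture and walls round the work are solid. World frame = base frame: x ahead of the robot, y to its left, z up, the work surface at z = 0. Lengths are in m, angles in rad, forces in N, time in s.
With the tool pointing down it reaches from about 0.425 to 0.95 m from the base axis. Payload 3.5 kg.
Tool frame: the origin (TCP) lies on the centre line of the jaws, within the pads' length; the fingertips stand 17 mm ahead of it and the grasp point (between the pads) lies 2 mm behind it; z points along the fingers, y is the line along which they close (so a half turn about z gives the same grasp; the last joint's range is limited). The gripper opens to 85 mm and grips with 20 to 120 N. Pads are 22 mm wide; open, the fingers measure 114 mm over their backs; the gripper's body (76 mm by 85 mm) begins 54 mm behind the grasp point. The pads swing forward as they close: fully open they stand 13 mm farther back than shut.
Start: joints at [-1.411, 0.286, 1.577, -0, 1.279, -0.15], TCP at [0.206, -0.643, 0.213] pointing down, gripper open.
Joint ranges: [-2.77, 2.77], [-0.9, 2.22], [0.21, 2.48], [-1.53, 4.67], [0.24, 2.81], [-2.84, 2.84]. Speed limits (rad/s): [2.79, 2.79, 3.14, 3.14, 3.14, 3.14].

### API

Orientations are given as a unit quaternion [x, y, z, w].
In Python, from plant import ctrl gives the robot as it stands. The module is installed in compiled form; this text tells all that it offers.
- The arm moves only by the tool drive_tool, never from a script. Its argument "moves" is a list of rows, each a list of 3 entries, a list of its own where there are three numbers: the turn, a rotation vector about the tool's x, y, z in rad, then the shift along the tool's x, y, z in m, then the finger opening in m, from 0 to 0.0854. A call has 1 to 5 rows; each row shifts and turns the commanded pose from where the row before left it, along the tool's axes as they then stand; what a row does not reach is not made up. A row lasts 1/8 s, in which the tool goes at most 62.5 mm and 10.7 degrees, less where a joint would pass 70% of its speed; a pose out of reach is approached as far as the arm can. A call with a gripper value outside its range is refused whole. The fingers move at their own pace and stop on an object; "grip_force" is the grip in N (left out, the last holds). Time passes only in rows, so rows that do not move let the fingers close. It gives the time, the measured TCP pose, the force, the opening and the grip force at its end, in the units of the state.
- ctrl.get_state(): the state, without advancing time (a new reading comes with each control period).
- ctrl.read_camera(name): name is "side" or "top"; returns a dict with "image" (480x640x3 uint8, red, green, blue), "fx", "fy", "cx", "cy" (pixels), "R" (3x3) and "t" (3): a world point X has camera coordinates R X + t. Camera axes: x right, y down, z forward; pixel columns grow to the right and rows downward; lengths in m; the calibration is good to about 2 mm. A picture is of the moment at which its call begins. There is no depth.
- ctrl.sign_off(): hands the job in; it is judged then, once.
The state is a dict: "time": time; "qpos": joint angles; "dq": joint speeds; "joint_efforts": joint torques, N m; "eef_pos": TCP position; "tcp_rot": TCP orientation; "contact_force": force on the tool from outside, world axes, zero at the start; "wrist_torque": the same for the moment, N m; "opening": opening from 0.0 (shut) to 1.0 (fully open); "finger_force": force on a finger pad.
Only numpy, scipy, OpenCV 4.12 (cv2) and the standard library are available. Lean on these libraries where they do the work, as an engineer would, in place of code of your own. Each camera call takes 0.05 s, during which the arm holds its last target. There are 200 camera calls.

### The job

Weigh the wire basket of porcelain boats: carry it upright by its bail to the dial scale on the retort stand, push the raised middle of the bail in past the hook's spring gate and ease the weight on to the hook, so that the basket hangs level and free with the gate shut behind the bail. The scale is delicate: let its hook sink slowly under the load, let go only when it carries the whole weight so that it neither drops nor springs up, and do not drag it down to its stop. Spill no boats, and leave the amber bottle, the weighing bottle and the notebook where they are.

Things in the scene. Friction and masses are not known exactly. Their poses are not given: they have to be found in the camera images.
- basket: Stainless wire basket with three loose porcelain boats in it, weight not known beforehand (under 0.6 kg). Origin: centre of its underside; z up. 87 mm along x, 127 mm along y, rim 47 mm high. A rigid upright bail of 6 mm round wire stands in its plane x = 0, posts at y = +-66 mm. The same when turned by half a turn.
- bail_top (a point): Centre of the wire at the top of the hump in the bail's middle, basket frame (0, 0, 127) mm, axes as the basket's. The hump rises 12 mm above the bail's shoulders, is 8 mm wide at its top and 29 mm at its foot, and centres itself on the hook.
- bail_left (a point): Centre of the wire on one of the bail's level shoulders, basket frame (0, +35, 115) mm. The shoulder is straight from y = 15 to 55 mm: pinch the 6 mm wire across here, from above or tilted about the wire. The basket stays upright in a firm grip (60 N).
- bail_right (a point): The same on the other shoulder, basket frame (0, -35, 115) mm.
- stand: Retort stand, fixed. Origin on the worktop plumb below the hook; x points from the hook back to the steel rod (12 mm, 650 mm high, at x = +120 mm). Base plate 150 mm wide, top at 15 mm, from x = -53 to +153 mm. A boss head set at some height on the rod carries an arm with a round dial scale (130 mm across, 44 mm deep, dial towards -x) and its hook below.
- hook_seat (a point): Where the centre of the bail's wire lies when seated in the hook; sinks with it. Axes as the stand's. J-hook of 8 mm round steel in the x-z plane, mouth towards -x; bowl 28 mm wide inside, its floor 3 mm below this point, back at x = +18 mm, shank above z = +62 mm at x = 0. The dial case hangs 155 mm above: only a tool leaning back about 30 degrees towards -x clears it.
- hook_tip (a point): Top of the hook's point, at (-20.5, 0, +28.5) mm from hook_seat. The bail has to go in above it, towards +x, then down inside it, its wire along y.
- scale_hook (a joint): How far the hook is drawn down (m): 0 unloaded, stop at 0.045. Vertical spring rod, 150 N/m, lightly damped (3 N s/m): the basket sinks it by its weight. Lower slowly (20 mm/s); let go too high or too low and the hook leaps down or up. The dial's pointer turns with it, 115 rad per m, and comes to rest when the hook carries all.
- gate (a joint): Spring gate (rad), a straight wire from (-1, 0, +56) mm to (-14.5, 0, +21) mm of hook_seat which closes the hook's mouth: 0 shut, up to 0.7 open. It gives way inwards (towards +x) only, with 1 to 3 N at the bail, and snaps shut by itself once the bail lies down in the bowl.
- boat_a: White porcelain combustion boat, 52 x 16 x 10 mm, loose on the basket's floor. Origin: centre of its underside.
- boat_b: The second boat, like boat_a.
- boat_c: The third boat, like boat_a.
- reagent_bottle: Amber reagent bottle with white cap, 58 mm across, 133 mm high, standing. Origin: centre of its underside. A bystander.
- weighing_bottle: Low glass weighing bottle, 41 mm across, 45 mm high, standing. Origin: centre of its underside. A bystander.
- notebook: Dark hard-cover notebook, 108 x 156 x 15 mm, lying flat. Origin: centre of its underside. A bystander.
There are look-alikes about, which are no part of the job. Leave any turquoise look-alike of the boat_b alone.

How it is judged:
By the outcome, as a careful person would: the job done as asked, in the order asked, and still so for the second after the job is handed in, with the robot touching nothing.
It also fails if it takes over 64 s, if anything falls off the work surface, if the arm or the gripper's body presses on something with over 40 N, if the wrist force passes 120 N, or if a joint passes its speed limit or range.

## Working session

There is one attempt and no reset: what is moved stays moved. The work goes in short steps, Python scripts to look and compute and a tool call to move; the robot and the scene stay as the last step left them, time stands still between calls to the robot, and variables do not carry over. Pictures are saved under pics/ and viewed, at most 10 in all, crops included, and the job is handed in when it is done.

Besides the shell and the picture viewer there is one more tool, called after "Call:" as name(argument=value, ...), one argument or row to a line, values as JSON. drive_tool: Moves the arm, as the interface text tells. Its arguments: {"type":"object","properties":{"moves":{"type":"array","items":{"type":"array"}},"grip_force":{"type":"number"}},"required":["moves"]}

```bash
mkdir -p pics; cat > h.py <<'E'
import numpy as np, cv2
from plant import ctrl
from scipy.spatial.transform import Rotation as Ro
def cam(n):
    d=ctrl.read_camera(n); return d
def save(d,f): cv2.imwrite('pics/'+f,d['image'][:,:,::-1])
def ray(d,u,v):
    R=np.array(d['R']);t=np.array(d['t']);c=-R.T@t
    r=R.T@np.array([(u-d['cx'])/d['fx'],(v-d['cy'])/d['fy'],1]);return c,r/np.linalg.norm(r)
def onz(d,u,v,z):
    c,r=ray(d,u,v);return c+r*(z-c[2])/r[2]
def tri(d1,p1,d2,p2):
    c1,r1=ray(d1,*p1);c2,r2=ray(d2,*p2)
    s=np.linalg.lstsq(np.c_[r1,-r2],c2-c1,rcond=None)[0]
    a=c1+s[0]*r1;b=c2+s[1]*r2;return (a+b)/2,np.linalg.norm(a-b)
def proj(d,X):
    p=np.array(d['R'])@np.array(X)+np.array(d['t']);return d['fx']*p[0]/p[2]+d['cx'],d['fy']*p[1]/p[2]+d['cy']
E
python3 - <<'E'
from h import *
np.set_printoptions(precision=3,suppress=True)
for n in('side','top'):
    d=cam(n);save(d,n+'0.png');print(n,-np.array(d['R']).T@d['t'],d['R'],d['fx'])
s=ctrl.get_state();print(s)
E
```

```text
side [ 0.483 -0.954  0.856] [[ 0.997 -0.076  0.021]
 [-0.034 -0.655 -0.755]
 [ 0.071  0.752 -0.655]] 575.2821620910211
top [ 0.337 -0.181  1.173] [[ 0.069 -0.998  0.003]
 [-0.976 -0.068 -0.207]
 [ 0.207  0.012 -0.978]] 543.982089032934
{'time': 0.1, 'qpos': array([-1.411,  0.287,  1.578,  0.   ,  1.279, -0.15 ]), 'dq': array([-0.001, -0.002, -0.004,  0.   , -0.001,  0.002]), 'joint_efforts': array([  0.001, -40.73 , -29.37 ,  -0.   ,   0.003,   0.   ]), 'eef_pos': array([ 0.206, -0.642,  0.212]), 'tcp_rot': array([ 0.988,  0.154,  0.   , -0.001]), 'contact_force': array([0.531, 1.232, 0.731]), 'wrist_torque': array([ 0.054,  0.019, -0.013]), 'finger_force': 0.0, 'opening': 0.997813636485871}
```

View pics/side0.png

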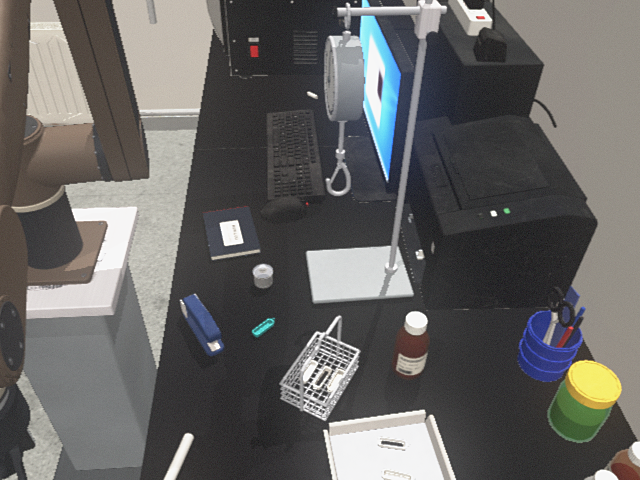

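View pics/top0.png

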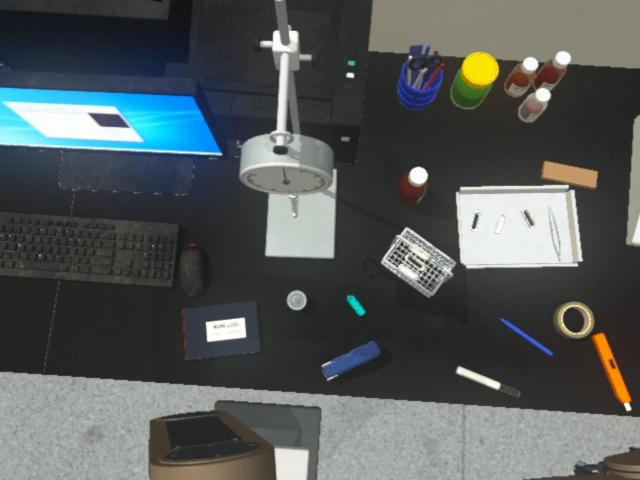

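The basket is at about (320,370) side / (418,262) top, its bail visible in both. The hook is at about (340,180) side / (294,205) top, with the base plate below. I'll zoom in on these.

```bash
python3 - <<'E'
from h import *
s=cv2.imread('pics/side0.png');t=cv2.imread('pics/top0.png')
def c(im,x,y,w=100,h=75):return cv2.resize(im[y:y+h,x:x+w],(400,300),interpolation=cv2.INTER_CUBIC)
m=np.vstack([np.hstack([c(s,265,310,133,100),c(t,370,220)]),np.hstack([c(s,290,125),c(t,250,160)])])
cv2.imwrite('pics/z0.png',m)
E
```

```text
(no output)
```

View pics/z0.png

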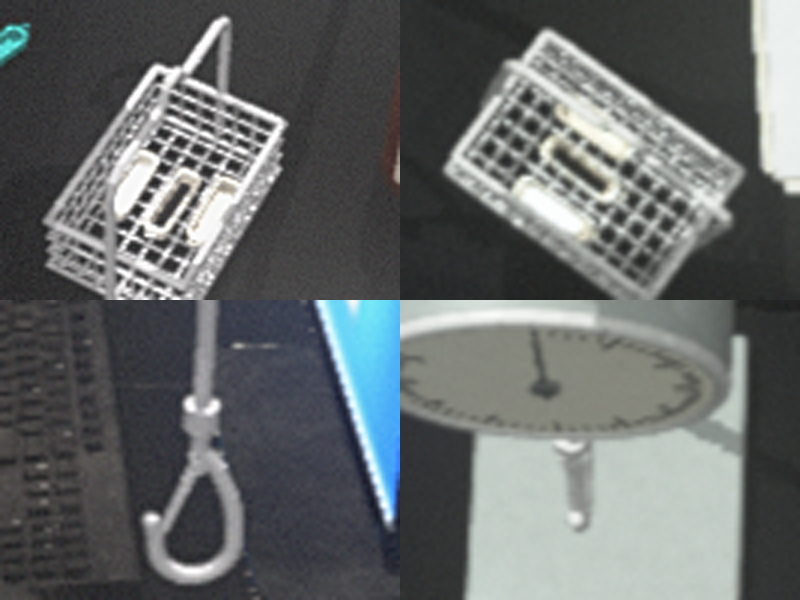

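The zoom shows all four rim corners in the top crop, the bail running from its lower-left end to its upper-right end, and the hook tip at side (327.5,179.3) / top (294.3,215).

```bash
python3 - <<'E'
from h import *
np.set_printoptions(precision=4,suppress=True)
s=cam('side');t=cam('top')
tip,e=tri(s,(327.5,179.3),t,(294.3,215));print('tip',tip,e)
C=np.array([onz(t,*p,0.047)[:2] for p in [(406.25,227.5),(455.5,263),(432.5,295),(382.5,261.25)]])
print(C,C.mean(0),[np.linalg.norm(C[i]-C[(i+1)%4]) for i in range(4)])
d=(C[1]-C[0]+C[2]-C[3]);print('long yaw',np.degrees(np.arctan2(d[1],d[0])))
d2=(C[0]-C[3]+C[1]-C[2]);print('short yaw',np.degrees(np.arctan2(d2[1],d2[0])))
# plate
g=cv2.cvtColor(t['image'],cv2.COLOR_RGB2HSV)
m=((g[:,:,2]>110)&(g[:,:,1]<60)).astype(np.uint8)
def edge(rows,left):
    P=[]
    for r in rows:
        x=np.where(m[r,255:350])[0]+255
        P.append(onz(t,x.min() if left else x.max(),r,0.015)[:2])
    P=np.array(P);v=np.polyfit(P[:,0],P[:,1],1);return v,P.mean(0)
rows=range(205,253)
for L in(1,0):
    v,c=edge(rows,L);print('edge',np.degrees(np.arctan(v[0])),c)
col=[np.where(m[200:275,x])[0].max()+200 for x in range(272,332)]
P=np.array([onz(t,x,y,0.015)[:2] for x,y in zip(range(272,332),col)])
v=np.polyfit(P[:,1],P[:,0],1);print('front edge',np.degrees(np.arctan(v[0])),P.mean(0))
# rim predicted check of bail ends in both views
c0=C.mean(0)
for nm,dd,sc in(('s',s,0),('t',t,0)):
    y=d/np.linalg.norm(d)
    for k in(-.066,0,.066):
        for z in (.115,.127):print(nm,k,z,proj(dd,[*(c0+k*y),z]))
E
```

```text
tip [ 0.5748 -0.1093  0.2553] 0.0014993108752495933
[[ 0.6172 -0.3333]
 [ 0.5478 -0.4395]
 [ 0.4771 -0.3932]
 [ 0.5409 -0.2863]] [ 0.5457 -0.3631] [np.float64(0.12689036578591717), np.float64(0.08448543798185014), np.float64(0.124480251893182), np.float64(0.08963430186721706)]
long yaw -121.99268707424342
short yaw -32.37562925081117
edge 1.8083546655278049 [ 0.6018 -0.0328]
edge 1.7812582423805072 [ 0.6121 -0.1803]
front edge -2.5482160042767075 [ 0.5448 -0.1139]
s -0.066 0.115 (np.float64(338.1507905212246), np.float64(314.3307889772865))
s -0.066 0.127 (np.float64(338.45162205505267), np.float64(309.5953926064257))
s 0 0.115 (np.float64(320.23213434319393), np.float64(341.34353988507917))
s 0 0.127 (np.float64(320.39540879283504), np.float64(336.6095695046149))
s 0.066 0.115 (np.float64(300.51873089572837), np.float64(371.0619100340697))
s 0.066 0.127 (np.float64(300.51455120192765), np.float64(366.3536246976429))
t -0.066 0.115 (np.float64(397.37212115025744), np.float64(236.44281579539245))
t -0.066 0.127 (np.float64(398.15861003518745), np.float64(235.1253104457828))
t 0 0.115 (np.float64(424.8828905204465), np.float64(255.57557826828977))
t 0 0.127 (np.float64(425.97851066658626), np.float64(254.45925119102318))
t 0.066 0.115 (np.float64(452.79977460119125), np.float64(274.9907790906659))
t 0.066 0.127 (np.float64(454.2136509132127), np.float64(274.08177018182437))
```

```bash
cat >> h.py <<'E'
np.set_printoptions(precision=4,suppress=True)
def tgt(yaw,L):
    n=np.array([np.cos(yaw),np.sin(yaw),0]);k=np.array([0,0,1.]);w=np.cross(k,n)
    return np.c_[w,np.cos(L)*n+np.sin(L)*k,np.sin(L)*n-np.cos(L)*k]
def plan(p,R,cur=None):
    s=ctrl.get_state() if cur is None else cur
    R0=Ro.from_quat(s['tcp_rot']).as_matrix()
    rv=Ro.from_matrix(R0.T@R).as_rotvec();d=np.array(p)-s['eef_pos']
    print('pos',s['eef_pos'],'turn',rv,'shift(cur axes)',R0.T@d,'shift(target axes)',R.T@d)
E
python3 - <<'E'
from h import *
t=cam('top')
print('bottle',onz(t,417,175,.133),'weigh',onz(t,297,298,.045))
R=tgt(np.radians(-32),np.radians(40))
w=R[:,0];g=np.array([.5457,-.3631,.115])+.044*w+.002*R[:,2]
print('grasp',g,'pre',g-.1*R[:,2])
plan(g-.1*R[:,2]+[0,0,.05],R)
E
```

```text
bottle [ 0.7056 -0.3389  0.133 ] weigh [ 0.4516 -0.1132  0.045 ]
grasp [ 0.5701 -0.3265  0.1135] pre [ 0.5156 -0.2924  0.1901]
pos [ 0.2058 -0.6425  0.2124] turn [-0.6697  0.2445 -0.6735] shift(cur axes) [ 0.4018 -0.239  -0.0274] shift(target axes) [0.4611 0.077  0.0284]
```

Call:
drive_tool(
  moves=[
    [[0,0,0],[0.05,-0.03,-0.004],0.04],
    [[0,0,0],[0.05,-0.03,-0.004],0.04],
    [[0,0,0],[0.05,-0.03,-0.004],0.04],
    [[0,0,0],[0.05,-0.03,-0.004],0.04],
    [[0,0,0],[0.05,-0.03,-0.004],0.04],
  ],
  grip_force=60,
)

```text
time: 0.88
eef_pos: [0.3992, -0.4222, 0.2332]
tcp_rot: [0.988, 0.154, 0.0, 0.0]
contact_force: [1.0, 0.6, 0.2]
opening: 0.471
finger_force: 0.0
```

Call:
drive_tool(
  moves=[
    [[0,0,0],[0.05,-0.03,-0.004],0.04],
    [[0,0,0],[0.05,-0.03,-0.004],0.04],
    [[0,0,0],[0.05,-0.03,-0.004],0.04],
    [[0,0,0],[0,0,0],0.04],
  ],
)

```text
time: 1.38
eef_pos: [0.5157, -0.2893, 0.2455]
tcp_rot: [0.988, 0.157, 0.001, 0.0]
contact_force: [0.1, -0.9, -0.5]
opening: 0.465
finger_force: 0.0
```

Call:
drive_tool(
  moves=[
    [[-0.112,0.041,-0.112],[0,0,0],0.04],
    [[-0.112,0.041,-0.112],[0,0,0],0.04],
    [[-0.112,0.041,-0.112],[0,0,0],0.04],
    [[-0.112,0.041,-0.112],[0,0,0],0.04],
    [[-0.112,0.041,-0.112],[0,0,0],0.04],
  ],
)

```text
time: 2.0
eef_pos: [0.5129, -0.293, 0.2452]
tcp_rot: [0.863, 0.412, 0.141, 0.256]
contact_force: [-0.2, -0.5, -0.6]
opening: 0.471
finger_force: 0.0
```

Call:
drive_tool(
  moves=[
    [[-0.112,0.041,-0.112],[0,0,0],0.04],
    [[0,0,0],[0,0,0],0.04],
    [[0,0,0],[0,0,0],0.04],
  ],
)

```text
time: 2.38
eef_pos: [0.5136, -0.2933, 0.2459]
tcp_rot: [0.822, 0.454, 0.166, 0.301]
contact_force: [0.2, -0.2, 0.3]
opening: 0.467
finger_force: 0.0
```

```bash
python3 - <<'E'
from h import *
R=tgt(np.radians(-32),np.radians(40))
w=R[:,0];g=np.array([.5457,-.3631,.115])+.044*w+.002*R[:,2]
print(ctrl.get_state()['time'],ctrl.get_state()['qpos'],ctrl.get_state()['opening'])
plan(g-.1*R[:,2],R)
E
```

```text
2.375 [-0.7445 -0.2844  2.2042  0.2304  0.5403 -0.3379] 0.46695898261869284
pos [ 0.5136 -0.2933  0.2459] turn [ 0.0033  0.0019 -0.0032] shift(cur axes) [ 0.0018 -0.0351  0.0435] shift(target axes) [ 0.0018 -0.035   0.0436]
```

Call:
drive_tool(
  moves=[
    [[0.003,0.002,-0.003],[0.002,-0.018,0.022],0.04],
    [[0,0,0],[0,-0.017,0.022],0.04],
    [[0,0,0],[0,0,0.03],0.04],
    [[0,0,0],[0,0,0.02],0.04],
    [[0,0,0],[0,0,0],0.04],
  ],
)

```text
time: 3.0
eef_pos: [0.544, -0.3088, 0.1496]
tcp_rot: [0.822, 0.457, 0.166, 0.298]
contact_force: [-0.2, 0.1, 1.4]
opening: 0.469
finger_force: 0.0
```

```bash
python3 - <<'E'
from h import *
R=tgt(np.radians(-32),np.radians(40))
w=R[:,0];g=np.array([.5457,-.3631,.115])+.044*w+.002*R[:,2]
plan(g,R)
s=cam('side')['image'];t=cam('top')['image']
def c(im,x,y,w=100,h=75,k=4):return cv2.resize(im[y:y+h,x:x+w],(400,600),interpolation=cv2.INTER_CUBIC)[:,:,::-1]
cv2.imwrite('pics/z1.png',np.hstack([c(s,270,270,100,150),c(t,370,190,100,150)]))
E
```

```text
pos [ 0.544  -0.3088  0.1496] turn [-0.0024 -0.002   0.0013] shift(cur axes) [-0.0012  0.001   0.0479] shift(target axes) [-0.0011  0.0009  0.0479]
```

View pics/z1.png

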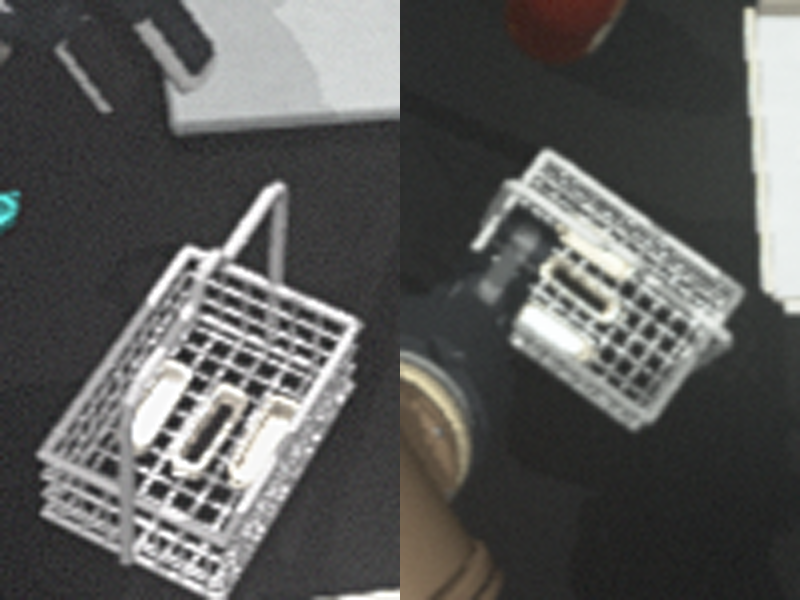

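The fingers are 48 mm short of the wire and line up with the far shoulder in both views (side about (320,290), top about (500,255)). I'll approach and close.

Call:
drive_tool(
  moves=[
    [[0,0,0],[-0.001,0.001,0.024],0.04],
    [[0,0,0],[0,0,0.024],0.04],
    [[0,0,0],[0,0,0],0.025],
    [[0,0,0],[0,0,0],0.016],
    [[0,0,0],[0,0,0],0.01],
  ],
  grip_force=80,
)

```text
time: 3.72
eef_pos: [0.5698, -0.3261, 0.1159]
tcp_rot: [0.821, 0.457, 0.167, 0.3]
contact_force: [0.5, -0.3, -0.2]
opening: 0.117
finger_force: 0.0
```

Call:
drive_tool(
  moves=[
    [[0,0,0],[0,0,0],0.0],
    [[0,0,0],[0,0,0],0.0],
    [[0,0,0],[0,0,0],0.0],
    [[0,0,0],[0,0,0],0.0],
  ],
)

```text
time: 4.22
eef_pos: [0.5696, -0.326, 0.1144]
tcp_rot: [0.821, 0.457, 0.166, 0.299]
contact_force: [0.5, -0.4, 0.6]
opening: 0.002
finger_force: 0.0
```

```bash
python3 - <<'E'
from h import *
S=cam('side');T=cam('top');s=S['image'];t=T['image']
st=ctrl.get_state();print(st['eef_pos'],proj(S,st['eef_pos']),proj(T,st['eef_pos']))
def c(im,x,y,w=80,h=120):return cv2.resize(im[y:y+h,x:x+w],(400,600),interpolation=cv2.INTER_CUBIC)[:,:,::-1]
cv2.imwrite('pics/z2.png',np.hstack([c(s,290,270),c(t,370,190)]))
E
```

```text
[ 0.5696 -0.326   0.1143] (np.float64(332.697601316), np.float64(323.41038869784984)) (np.float64(406.57616706297745), np.float64(242.58775955637694))
```

View pics/z2.png

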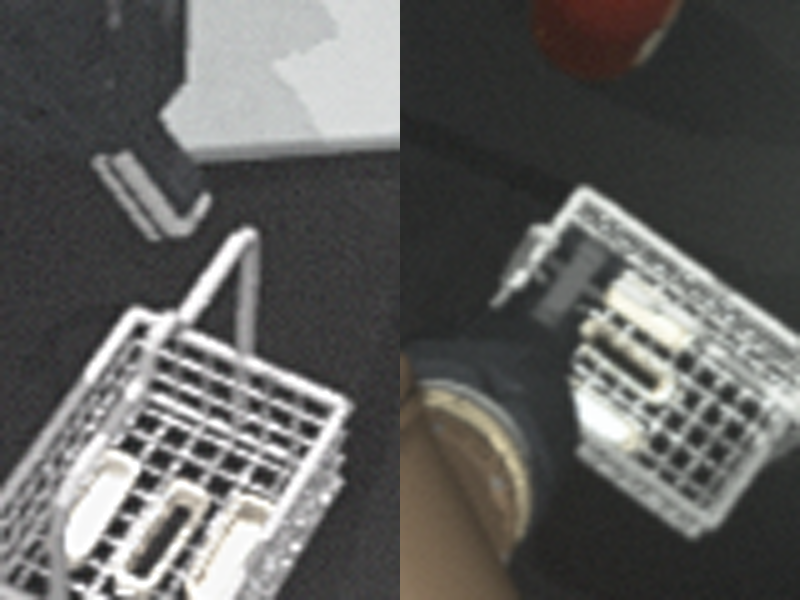

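```bash
python3 - <<'E'
from h import *
S=cam('side');T=cam('top');s=S['image'].copy();t=T['image'].copy()
st=ctrl.get_state();R=Ro.from_quat(st['tcp_rot']).as_matrix();p=st['eef_pos']
for k in(.017,0,-.03,-.056,-.1):
    print(k,*[np.round(proj(d,p+k*R[:,2]),1) for d in(S,T)])
    for d,im in((S,s),(T,t)):
        a=[int(round(v)) for v in proj(d,p+k*R[:,2])];im[a[1],a[0]]=(255,0,0)
print(st['qpos'])
def c(im,x,y,w=100,h=150):return cv2.resize(im[y:y+h,x:x+w],(400,600),interpolation=cv2.INTER_NEAREST)[:,:,::-1]
cv2.imwrite('pics/z3.png',np.hstack([c(s,260,220),c(t,360,200)]))
E
```

```text
0.017 [338.2 330.9] [408.7 239.6]
0 [332.7 323.4] [406.6 242.6]
-0.03 [322.8 310.1] [402.7 248. ]
-0.056 [314.1 298.3] [399.3 253. ]
-0.1 [299. 278.] [393.  261.8]
[-0.7167  0.0691  2.1519  0.4277  0.2503 -0.5396]
```

View pics/z3.png

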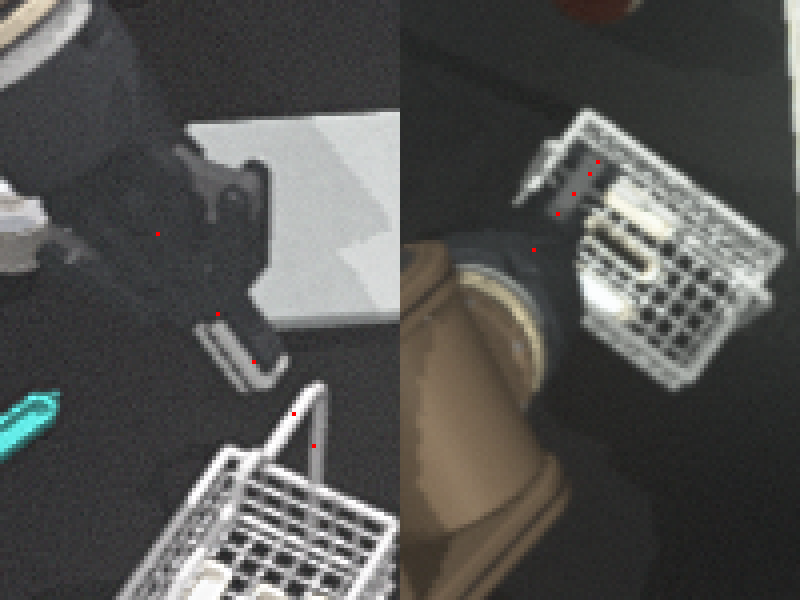

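```bash
python3 - <<'E'
from h import *
S=cam('side');T=cam('top')
st=ctrl.get_state();R=Ro.from_quat(st['tcp_rot']).as_matrix();p=st['eef_pos']
print('tip exp',p+.017*R[:,2])
for q in((410,239),(407,241),(404,246)):
    X,e=tri(S,(325.7,316.3),T,q);print(q,X,e,'tool frame',R.T@(X-p))
# bail end corner tri, and hump
for a,b in(((340,316.5),(397.5,235)),):print(tri(S,a,T,b))
d0=cv2.imread('pics/top0.png').astype(int)[:,:,::-1];d=np.abs(T['image'].astype(int)-d0).sum(2)
m=(d>60).astype(np.uint8)*255
s0=cv2.imread('pics/side0.png').astype(int)[:,:,::-1];m2=(np.abs(S['image'].astype(int)-s0).sum(2)>60).astype(np.uint8)*255
def c(im,x,y,w=100,h=150):return cv2.resize(im[y:y+h,x:x+w],(400,600),interpolation=cv2.INTER_NEAREST)
cv2.imwrite('pics/z4.png',np.hstack([c(m2,260,220),c(m,360,200)]))
E
```

```text
tip exp [ 0.5789 -0.3318  0.1013]
(410, 239) [ 0.564  -0.3295  0.1397] 0.01491338030027196 tool frame [-0.006   0.0141 -0.0213]
(407, 241) [ 0.5629 -0.3246  0.1334] 0.01131716862348552 tool frame [-0.0023  0.0073 -0.0187]
(404, 246) [ 0.5589 -0.3196  0.1261] 0.0017909118920176749 tool frame [-0.0003 -0.002  -0.017 ]
(array([ 0.5844, -0.3078,  0.1102]), np.float64(0.0007861065881853305))
```

View pics/z4.png

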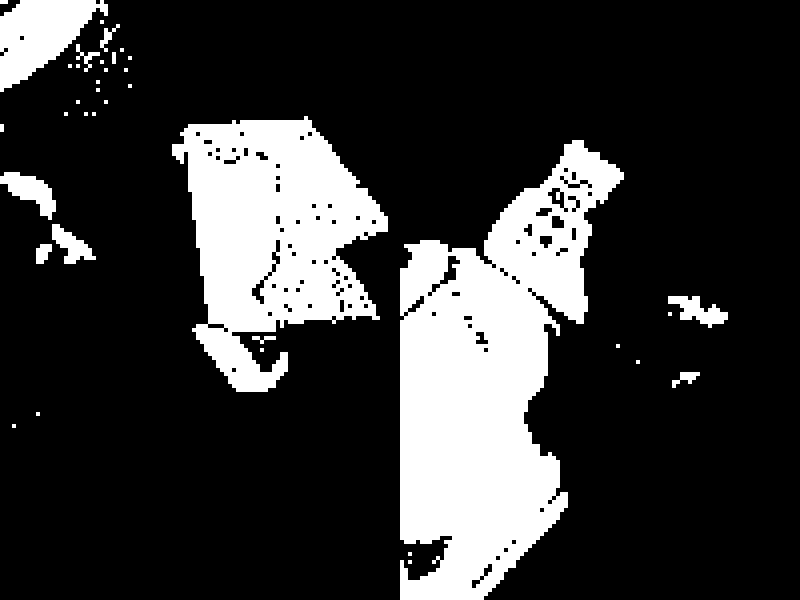

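The picture shows that the real fingertips are about 36 mm short of where the reported pose puts them: they triangulate to tool z ≈ -18 mm instead of +17 mm. The jaws closed on air, so I'll allow for this offset. Joint 5 is near its limit, so I'll also use a lean of 32°.

Call:
drive_tool(
  moves=[
    [[0,0,0],[0,0,-0.02],0.04],
    [[0,0,0],[0,0,-0.02],0.04],
    [[-0.07,0,0],[0,0,0],0.04],
    [[-0.07,0,0],[0,0,0],0.04],
    [[0,0,0],[0,0,0],0.04],
  ],
)

```text
time: 5.15
eef_pos: [0.5407, -0.3171, 0.1531]
tcp_rot: [0.802, 0.449, 0.199, 0.34]
contact_force: [0.4, 0.5, -0.1]
opening: 0.47
finger_force: 0.0
```

```bash
cat >> h.py <<'E'
OFF=np.array([0,0,-.035])
def plan2(p,R):
    "p wire point to lie at grasp point"
    plan(np.array(p)+R@(np.array([0,0,.002])-OFF),R)
def true_grasp(s):
    R=Ro.from_quat(s['tcp_rot']).as_matrix();return s['eef_pos']+R@(OFF-[0,0,.002]),R
E
python3 - <<'E'
from h import *
S=cam('side');T=cam('top')
st=ctrl.get_state();print(st['qpos'])
print(np.degrees(np.arcsin(Ro.from_quat(st['tcp_rot']).as_matrix()[2,1])))
R=tgt(np.radians(-32),np.radians(32))
plan2(np.array([.5457,-.3631,.115])+.046*R[:,0],R)
# front finger tip check (earlier pose)
X,e=tri(S,(331.7,308),T,(410,239));print(X,e)
E
```

```text
[-0.7652 -0.0825  2.2613  0.8047  0.2375 -0.9363]
46.43339796516968
pos [ 0.5414 -0.3172  0.1535] turn [ 0.2519 -0.021   0.0045] shift(cur axes) [ 0.0076 -0.0178  0.0828] shift(target axes) [0.0093 0.0033 0.0845]
[ 0.5674 -0.3269  0.1542] 0.001890742729977606
```

Call:
drive_tool(
  moves=[
    [[0.13,-0.01,0.002],[0,0,0],0.04],
    [[0.122,-0.01,0.002],[0,0,0],0.04],
    [[0,0,0],[0,0,0],0.04],
  ],
)

```text
time: 5.62
eef_pos: [0.5464, -0.3158, 0.1561]
tcp_rot: [0.83, 0.467, 0.154, 0.261]
contact_force: [0.0, 0.4, -0.7]
opening: 0.466
finger_force: 0.0
```

```bash
python3 - <<'E'
from h import *
print(ctrl.get_state()['qpos'])
R=tgt(np.radians(-32),np.radians(32))
plan2(np.array([.5457,-.3631,.115])+.046*R[:,0],R)
E
```

```text
[-0.7365 -0.0385  2.1419  0.2817  0.4481 -0.4085]
pos [ 0.5464 -0.3158  0.1561] turn [ 0.0574 -0.0183  0.0077] shift(cur axes) [ 0.0039 -0.0059  0.0847] shift(target axes) [ 0.0055 -0.0011  0.0848]
```

Call:
drive_tool(
  moves=[
    [[0.057,-0.018,0.008],[0,0,0],0.04],
    [[0,0,0],[0.005,-0.001,0.02],0.04],
    [[0,0,0],[0,0,0.02],0.04],
    [[0,0,0],[0,0,0.015],0.04],
    [[0,0,0],[0,0,0],0.04],
  ],
)

```text
time: 6.25
eef_pos: [0.57, -0.3242, 0.104]
tcp_rot: [0.842, 0.466, 0.133, 0.237]
contact_force: [-0.2, 0.3, 0.1]
opening: 0.465
finger_force: 0.0
```

```bash
python3 - <<'E'
from h import *
print(ctrl.get_state()['qpos'])
R=tgt(np.radians(-32),np.radians(32))
plan2(np.array([.5457,-.3631,.115])+.046*R[:,0],R)
s=cam('side')['image'];t=cam('top')['image']
def c(im,x,y,w=80,h=120):return cv2.resize(im[y:y+h,x:x+w],(400,600),interpolation=cv2.INTER_CUBIC)[:,:,::-1]
cv2.imwrite('pics/z5.png',np.hstack([c(s,290,270),c(t,370,190)]))
E
```

```text
[-0.7038  0.1155  2.0729  0.1941  0.4143 -0.2998]
pos [ 0.57   -0.3242  0.104 ] turn [-0.0077 -0.0019 -0.0023] shift(cur axes) [0.0001 0.006  0.0276] shift(target axes) [0.0001 0.0058 0.0277]
```

View pics/z5.png

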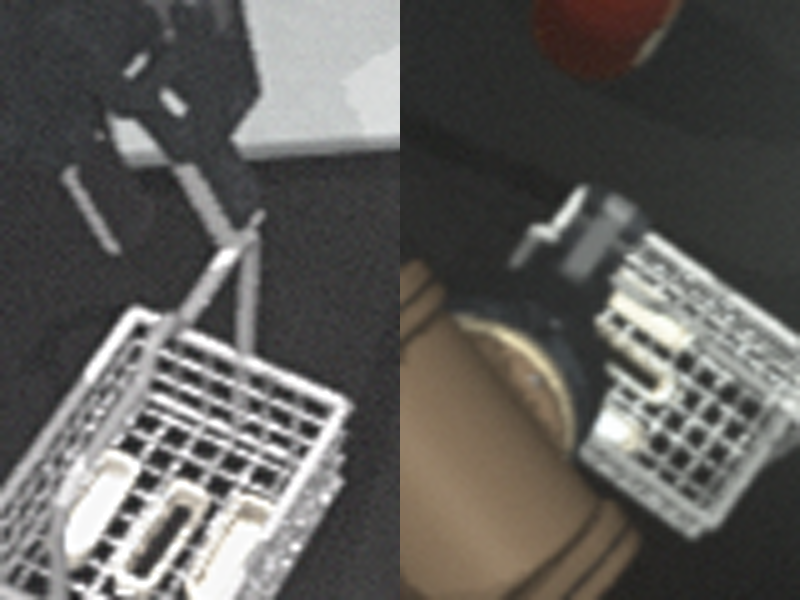

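The fingers straddle the wire's line, with the front tip at side crop (245,240) and the rear tip at (115,252). There are 28 mm still to go, plus 6 mm sideways.

Call:
drive_tool(
  moves=[
    [[-0.008,-0.002,-0.002],[0,0.006,0.01],0.04],
    [[0,0,0],[0,0,0.018],0.04],
    [[0,0,0],[0,0,0],0.025],
    [[0,0,0],[0,0,0],0.02],
    [[0,0,0],[0,0,0],0.012],
  ],
  grip_force=30,
)

```text
time: 6.98
eef_pos: [0.5878, -0.3356, 0.0864]
tcp_rot: [0.84, 0.466, 0.134, 0.243]
contact_force: [0.1, -0.3, 0.1]
opening: 0.14
finger_force: 0.0
```

Call:
drive_tool(
  moves=[
    [[0,0,0],[0,0,0],0.0],
    [[0,0,0],[0,0,0],0.0],
    [[0,0,0],[0,0,0],0.0],
  ],
  grip_force=30,
)

```text
time: 7.35
eef_pos: [0.5879, -0.3358, 0.0865]
tcp_rot: [0.84, 0.466, 0.134, 0.243]
contact_force: [-2.2, 1.4, 4.6]
opening: 0.055
finger_force: 29.4
```

```bash
python3 - <<'E'
from h import *
s=ctrl.get_state();print(s['qpos'],s['opening'],s['finger_force'],s['contact_force'],s['wrist_torque'])
R=tgt(np.radians(-32),np.radians(32))
plan2(np.array([.5457,-.3631,.115])+.046*R[:,0],R)
s=cam('side')['image'];t=cam('top')['image']
def c(im,x,y,w=80,h=120):return cv2.resize(im[y:y+h,x:x+w],(400,600),interpolation=cv2.INTER_CUBIC)[:,:,::-1]
cv2.imwrite('pics/z6.png',np.hstack([c(s,290,270),c(t,370,190)]))
E
```

```text
[-0.6978  0.185   2.0359  0.2042  0.3688 -0.3087] 0.055349877724088975 29.402999505400658 [-2.2372  1.4046  4.6249] [ 0.1778  0.1924 -0.0355]
pos [ 0.5879 -0.3358  0.0865] turn [ 0.0046  0.001  -0.0001] shift(cur axes) [ 0.0004 -0.003   0.0015] shift(target axes) [ 0.0004 -0.003   0.0016]
```

Call:
drive_tool(
  moves=[
    [[0,0,0],[0,0,0],0.0],
    [[0,0,0],[0,0,0],0.0],
    [[0,0,0],[0,0.002,-0.003],0.0],
    [[0,0,0],[0,0.003,-0.005],0.0],
    [[0,0,0],[0,0.003,-0.005],0.0],
  ],
  grip_force=80,
)

```text
time: 8.07
eef_pos: [0.5867, -0.3347, 0.0997]
tcp_rot: [0.841, 0.466, 0.134, 0.241]
contact_force: [-0.3, -0.3, -4.1]
opening: 0.031
finger_force: 78.1
```

Call:
drive_tool(
  moves=[
    [[0,0,0],[0,0.003,-0.005],0.0],
    [[0,0,0],[0,0.003,-0.005],0.0],
    [[0,0,0],[0,0.002,-0.003],0.0],
    [[0,0,0],[0,0,0],0.0],
    [[0,0,0],[0,0,0],0.0],
  ],
  grip_force=80,
)

```text
time: 8.7
eef_pos: [0.5872, -0.3352, 0.1158]
tcp_rot: [0.84, 0.466, 0.134, 0.242]
contact_force: [0.8, 0.5, -3.9]
opening: 0.037
finger_force: 78.0
```

```bash
python3 - <<'E'
from h import *
s=ctrl.get_state();print(s['qpos'],s['opening'],s['finger_force'],s['contact_force'],s['wrist_torque'])
R0=Ro.from_quat([.84,.466,.134,.243]).as_matrix();print('hump in tool',R0.T@(np.array([.5457,-.3631,.127])-[.5879,-.3358,.0865]))
R=Ro.from_quat(s['tcp_rot']).as_matrix();print(R, 'yaw n',np.degrees(np.arctan2(R[1,1],R[0,1])),'lean',np.degrees(np.arcsin(R[2,1])),'w z',R[2,0])
S=cam('side');T=cam('top');s=S['image'];t=T['image']
def c(im,x,y,w=80,h=120):return cv2.resize(im[y:y+h,x:x+w],(400,600),interpolation=cv2.INTER_CUBIC)[:,:,::-1]
cv2.imwrite('pics/z6.png',np.hstack([c(s,280,270),c(t,370,190)]))
E
```

```text
[-0.6978  0.1376  2.0255  0.1773  0.4276 -0.2797] 0.03658763339493431 78.01925271749496 [ 0.7956  0.5052 -3.9125] [ 0.4303  0.3819 -0.0194]
hump in tool [-0.0456  0.0035 -0.0456]
[[ 0.5303  0.718   0.4509]
 [ 0.8478 -0.4487 -0.2826]
 [-0.0006  0.5321 -0.8467]] yaw n -32.00626704159627 lean 32.148784588664014 w z -0.0005896620764928029
```

View pics/z6.png

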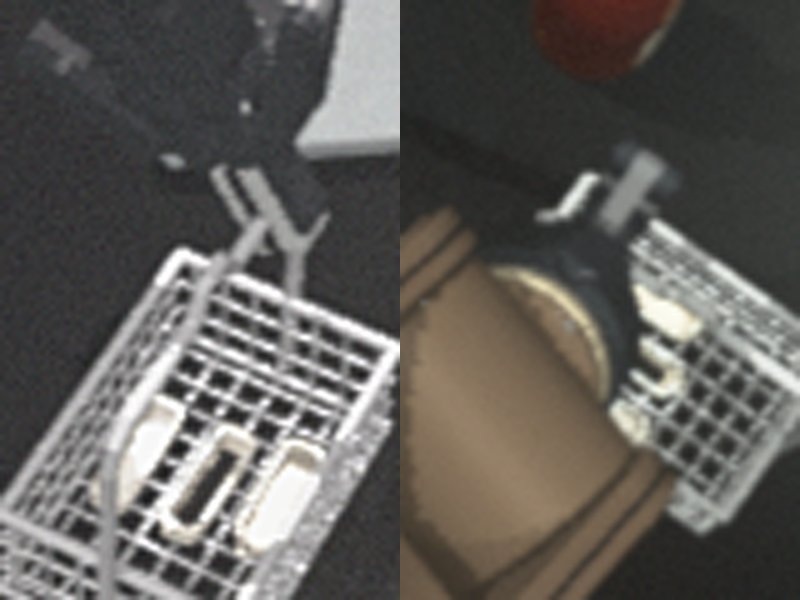

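The basket hangs upright in the grip with the three boats inside. The wrist force of about 4 N means roughly 0.4 kg, which would sink the hook about 27 mm. Next I'll lift to entry height.

Call:
drive_tool(
  moves=[
    [[0,0,0],[0,0.006,-0.009],0.0],
    [[0,0,0],[0,0.011,-0.018],0.0],
    [[0,0,0],[0,0.013,-0.02],0.0],
    [[0,0,0],[0,0.013,-0.02],0.0],
    [[0,0,0],[0,0.011,-0.018],0.0],
  ],
)

```text
time: 9.43
eef_pos: [0.588, -0.3357, 0.2189]
tcp_rot: [0.84, 0.466, 0.134, 0.243]
contact_force: [-0.2, -0.2, -3.7]
opening: 0.034
finger_force: 78.1
```

Call:
drive_tool(
  moves=[
    [[0,0,0],[0,0.005,-0.009],0.0],
    [[0,0,0],[0,-0.006,-0.004],0.0],
    [[0,0,0],[0,-0.012,-0.008],0.0],
    [[0,0,0],[0,-0.012,-0.008],0.0],
    [[0,0,0],[0,-0.006,-0.004],0.0],
  ],
)

```text
time: 10.05
eef_pos: [0.5493, -0.3112, 0.2271]
tcp_rot: [0.841, 0.466, 0.134, 0.242]
contact_force: [0.1, -0.7, -3.4]
opening: 0.035
finger_force: 78.1
```

```bash
cat >> h.py <<'E'
HT=np.array([-.0456,.0035,-.0456]); SEAT=np.array([.5955,-.108,.227]); SY=np.radians(1.8)
SR=np.array([[np.cos(SY),-np.sin(SY),0],[np.sin(SY),np.cos(SY),0],[0,0,1]])
def plan3(rel,L=np.radians(32.1)):
    R=tgt(SY,L); plan(SEAT+SR@np.array(rel)-R@HT,R)
    s=ctrl.get_state();R0=Ro.from_quat(s['tcp_rot']).as_matrix()
    print('hump rel seat',SR.T@(s['eef_pos']+R0@HT-SEAT),'F',s['contact_force'],'M',s['wrist_torque'],'op',s['opening'],'t',s['time'],'q',s['qpos'])
E
python3 - <<'E'
from h import *
plan3([-.06,0,.038])
E
```

```text
pos [ 0.5493 -0.3112  0.2271] turn [-0.0004  0.314  -0.5001] shift(cur axes) [ 0.2131 -0.1083 -0.0649] shift(target axes) [0.2473 0.0103 0.0096]
hump rel seat [-0.0956 -0.2277  0.0406] F [ 0.0705 -0.6709 -3.3657] M [0.4343 0.3535 0.0143] op 0.03499306893887657 t 10.05 q [-0.7104 -0.1066  2.0488  0.1323  0.6488 -0.2343]
```

Call:
drive_tool(
  moves=[
    [[0,0.03,-0.05],[0,0,0],0.0],
    [[0,0.07,-0.112],[0,0,0],0.0],
    [[0,0.08,-0.126],[0,0,0],0.0],
    [[0,0.08,-0.126],[0,0,0],0.0],
    [[0,0.054,-0.086],[0,0,0],0.0],
  ],
)

```text
time: 10.68
eef_pos: [0.55, -0.3128, 0.2281]
tcp_rot: [0.668, 0.691, 0.198, 0.193]
contact_force: [0.5, -0.1, -3.1]
opening: 0.032
finger_force: 78.1
```

Call:
drive_tool(
  moves=[
    [[0,0,0],[0.015,0,0],0.0],
    [[0,0,0],[0.025,0,0],0.0],
    [[0,0,0],[0.03,0,0],0.0],
    [[0,0,0],[0.03,0,0],0.0],
    [[0,0,0],[0.03,0,0],0.0],
  ],
)

```text
time: 11.3
eef_pos: [0.5459, -0.1789, 0.2278]
tcp_rot: [0.668, 0.69, 0.199, 0.192]
contact_force: [0.8, -0.1, -3.4]
opening: 0.032
finger_force: 78.1
```

Call:
drive_tool(
  moves=[
    [[0,0,0],[0.03,0,0],0.0],
    [[0,0,0],[0.03,0,0],0.0],
    [[0,0,0],[0.025,0,0],0.0],
    [[0,0,0],[0.015,0,0],0.0],
    [[0,0,0],[0,0,0],0.0],
  ],
)

```text
time: 11.92
eef_pos: [0.5424, -0.0793, 0.2276]
tcp_rot: [0.668, 0.691, 0.199, 0.192]
contact_force: [-0.3, -0.5, -3.5]
opening: 0.038
finger_force: 78.1
```

```bash
python3 - <<'E'
from h import *
plan3([-.06,0,.038])
E
```

```text
pos [ 0.5424 -0.0793  0.2276] turn [ 0.0004 -0.0016  0.003 ] shift(cur axes) [0.0152 0.0097 0.0098] shift(target axes) [0.0153 0.0097 0.0097]
hump rel seat [-0.0733 -0.0153  0.0411] F [-0.3219 -0.4717 -3.4816] M [ 0.093   0.5333 -0.0223] op 0.03800547738494321 t 11.925 q [-0.4567 -0.3163  2.221   0.3701  0.7661 -0.6984]
```

Call:
drive_tool(
  moves=[
    [[0,-0.001,0.002],[0.005,0.003,0.003],0.0],
    [[0,-0.001,0.001],[0.006,0.004,0.004],0.0],
    [[0,0,0],[0.004,0.003,0.003],0.0],
    [[0,0,0],[0,0,0],0.0],
  ],
)

```text
time: 12.42
eef_pos: [0.5569, -0.0668, 0.2245]
tcp_rot: [0.67, 0.689, 0.198, 0.193]
contact_force: [0.0, -0.2, -3.9]
opening: 0.036
finger_force: 78.1
```

```bash
python3 - <<'E'
from h import *
plan3([-.06,0,.038])
S=cam('side');T=cam('top')
s=ctrl.get_state();R=Ro.from_quat(s['tcp_rot']).as_matrix();h=s['eef_pos']+R@HT
print('hump px',proj(S,h),proj(T,h),'tip',proj(S,SEAT+SR@[-.0205,0,.0285]),proj(T,SEAT+SR@[-.0205,0,.0285]))
np.savez('stage.npz',s=S['image'],t=T['image'])
def c(im,x,y,w=100,h=150):return cv2.resize(im[y:y+h,x:x+w],(400,600),interpolation=cv2.INTER_CUBIC)[:,:,::-1]
cv2.imwrite('pics/z7.png',np.hstack([c(S['image'],270,110),c(T['image'],255,155)]))
E
```

```text
pos [ 0.5569 -0.0668  0.2245] turn [-0.0002  0.0023 -0.0025] shift(cur axes) [ 0.0032 -0.0012 -0.0008] shift(target axes) [ 0.0032 -0.0012 -0.0008]
hump rel seat [-0.0587 -0.0031  0.038 ] F [ 0.0231 -0.2196 -3.8511] M [0.1395 0.5357 0.0168] op 0.035792399341795955 t 12.425 q [-0.4108 -0.2802  2.1995  0.3423  0.7356 -0.6371]
hump px (np.float64(306.145733257191), np.float64(176.74761084980491)) (np.float64(294.41028595481396), np.float64(234.7398273939761)) tip (np.float64(327.16247686027396), np.float64(179.1205411195595)) (np.float64(293.9013424462255), np.float64(214.42633893562348))
```

View pics/z7.png

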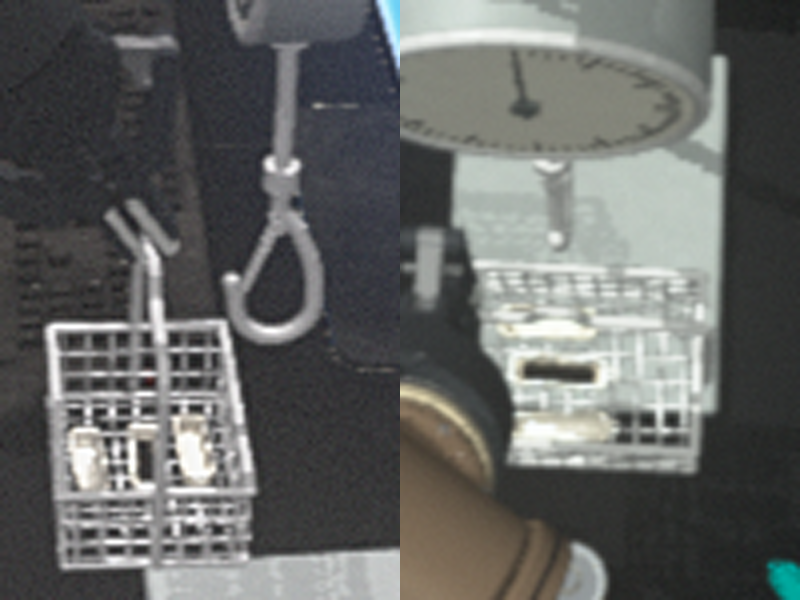

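The basket is upright in front of the hook with the boats in it. The hook tip is at side crop (235,278), matching the prediction. I'll check the hump through the rim corners: side crop (48,325), (228,320), (58,495), (253,490) and top crop (705,268), (697,470).

```bash
python3 - <<'E'
from h import *
S=cam('side');T=cam('top')
s=ctrl.get_state();R=Ro.from_quat(s['tcp_rot']).as_matrix();h=s['eef_pos']+R@HT
yaw=np.arctan2(R[1,0],R[0,0])-np.pi/2
B=np.array([[np.cos(yaw),-np.sin(yaw),0],[np.sin(yaw),np.cos(yaw),0],[0,0,1]])
f=lambda d,r,o:np.round((np.array(proj(d,h+B@np.array(r)))-o)*4,0)
so=np.array([270,110]);to=np.array([255-100,155])
for r in([-.0435,.0635,-.08],[.0435,.0635,-.08],[-.0435,-.0635,-.08],[.0435,-.0635,-.08],[0,-.066,-.012],[0,-.066,-.08],[0,.066,-.012],[0,0,0]):print(r,f(S,r,so),f(T,r,to))
# line tri of rim corners: two near corners at top+side
for a,b in(((228,320),None),((253,490),(705,268)),((58,495),(697,470))):
    if b:
        X,e=tri(S,np.array(a)/4+so,T,np.array(b)/4+to);print('rim corner rel hump',B.T@(X-h),e)
E
```

```text
[-0.0435, 0.0635, -0.08] [ 43. 331.] [425. 444.]
[0.0435, 0.0635, -0.08] [221. 323.] [437. 260.]
[-0.0435, -0.0635, -0.08] [ 58. 501.] [701. 455.]
[0.0435, -0.0635, -0.08] [252. 491.] [708. 272.]
[0, -0.066, -0.012] [158. 379.] [712. 331.]
[0, -0.066, -0.08] [156. 500.] [710. 363.]
[0, 0.066, -0.012] [132. 207.] [407. 319.]
[0, 0, 0] [144. 267.] [558. 319.]
rim corner rel hump [ 0.0446 -0.062  -0.0805] 0.0012564848682682162
rim corner rel hump [-0.047  -0.0618 -0.0786] 0.007101393702083068
```

Call:
drive_tool(
  moves=[
    [[0,0.001,-0.001],[0.002,0.004,0.003],0.0],
    [[0,0.001,-0.001],[0.002,0.007,0.005],0.0],
    [[0,0,0],[0,0.007,0.005],0.0],
    [[0,0,0],[0,0.005,0.003],0.0],
    [[0,0,0],[0,0,0],0.0],
  ],
)

```text
time: 13.25
eef_pos: [0.585, -0.0621, 0.2234]
tcp_rot: [0.669, 0.69, 0.198, 0.193]
contact_force: [-0.1, 0.3, -4.2]
opening: 0.035
finger_force: 78.1
```

```bash
python3 - <<'E'
from h import *
plan3([-.004,0.0005,.036])
E
```

```text
pos [ 0.585  -0.0621  0.2234] turn [ 0.0002  0.0006 -0.0002] shift(cur axes) [-0.0001  0.0218  0.0147] shift(target axes) [-0.0001  0.0218  0.0147]
hump rel seat [-0.0303  0.0007  0.0369] F [-0.0971  0.3146 -4.223 ] M [0.1586 0.5421 0.0194] op 0.03478518274642963 t 13.25 q [-0.3761 -0.2071  2.1432  0.3285  0.7096 -0.6033]
```

Call:
drive_tool(
  moves=[
    [[0,0,0],[0,0.004,0.003],0.0],
    [[0,0,0],[0,0.004,0.003],0.0],
    [[0,0,0],[0,0.005,0.003],0.0],
  ],
)

```text
time: 13.62
eef_pos: [0.6005, -0.0616, 0.2226]
tcp_rot: [0.669, 0.69, 0.198, 0.192]
contact_force: [-2.0, 0.0, -3.6]
opening: 0.035
finger_force: 78.2
```

Call:
drive_tool(
  moves=[
    [[0,0,0],[0,0.004,0.003],0.0],
    [[0,0,0],[0,0.005,0.003],0.0],
    [[0,0,0],[0,0,0],0.0],
  ],
)

```text
time: 14.0
eef_pos: [0.611, -0.0612, 0.2216]
tcp_rot: [0.669, 0.69, 0.198, 0.192]
contact_force: [-1.6, -0.6, -5.2]
opening: 0.036
finger_force: 78.4
```

```bash
python3 - <<'E'
from h import *
plan3([-.004,0.0005,.036])
S=cam('side')
a=np.load('stage.npz')['s'];d=np.abs(S['image'].astype(int)-a).sum(2)
# hook tip / bowl bottom location by brightness: columns through bowl
g=cv2.cvtColor(S['image'],cv2.COLOR_RGB2GRAY);print(g[150:200:2,324:354:2])
cv2.imwrite('pics/p1.png',S['image'][:,:,::-1])
E
```

```text
pos [ 0.611  -0.0612  0.2216] turn [-0.0013  0.0001 -0.0007] shift(cur axes) [-0.0002  0.0007 -0.0006] shift(target axes) [-0.0002  0.0007 -0.0006]
hump rel seat [-0.0043  0.0007  0.0351] F [-1.5608 -0.6415 -5.202 ] M [ 0.097   1.03   -0.1662] op 0.035736023718896656 t 14.0 q [-0.3536 -0.1395  2.0884  0.3171  0.6923 -0.5776]
[[ 47  49  48  52  49  46 192 193 138 167 186  75  70  64  64]
 [ 53  41  55  51  56  43 150 217 164 245 172  61  67  61  61]
 [ 54  51  48  56  57  52 116 137 140 139 104  68  68  67  71]
 [ 48  60  47  57  52  52 123 137 139 139 106  62  65  68  73]
 [ 46  53  52  54  84  52  61 140 142 118 114  69  60  66  68]
 [ 50  57  69  79 136 122  50 116 133  87  54  62  67  63  69]
 [ 48 125 120  40 104 146 113 128 136 128  87  65  56  60  65]
 [ 55  78 145  86  42 121 135 140 137 157 156  64  67  64  62]
 [ 48  52 121 145  60 120 139 148 142 138 164 158  67  66  57]
 [ 49  43  55 133 124 130 126 138 132  93 143 135  63  62  59]
 [ 55  53  61  74 144 147 214  90 134 115 130 146  94  61  60]
 [ 48  49  52  50 103 135 194 210 133  77  95 147 133  61  54]
 [ 48  52  51  64 116 129 157 159 138  77  61 137 149  64  53]
 [ 36  46  47  78 134  63 137 187 122  89  47 125 145  95  53]
 [ 48  91 110  78 138  50 141 170 126 110  42 112 146 109  55]
 [ 51 154 178 108 138  53  99 172 112 122  46 100 142 115  48]
 [ 43 109 139 125 134  57  98 172  96 135  51 106 147 107  56]
 [ 47  81 142 128 125  51  90 178  74  60  44 110 146 111  54]
 [ 45  81 145 131 119  52  66 164 133  44  48 118 145 103  53]
 [ 93  93 138 136 122 116 128 202 202 104  98 153 136 127 106]
 [201 192 134 143 153 182 186 184 225 170 164 156 127 151 194]
 [ 70  68  62 139 159 173 246 195 235 187 140 112  70  68 173]
 [ 88  68  49 125 118 146 158 164 233 144  85  68  89  74 149]
 [212 223 228 190 175 183 178 137 235 212 123 121 131  82 129]
 [120  57  45 151  74  34 114  56 205 191  46  41 110  50 132]]
```

Call:
drive_tool(
  moves=[
    [[0,0,0],[0,-0.002,0.003],0.0],
    [[0,0,0],[0,-0.002,0.003],0.0],
    [[0,0,0],[0,-0.002,0.003],0.0],
    [[0,0,0],[0,-0.002,0.003],0.0],
    [[0,0,0],[0,-0.001,0.003],0.0],
  ],
)

```text
time: 14.68
eef_pos: [0.6116, -0.0613, 0.2049]
tcp_rot: [0.669, 0.69, 0.199, 0.193]
contact_force: [-1.4, 0.0, -2.0]
opening: 0.032
finger_force: 78.3
```

Call:
drive_tool(
  moves=[
    [[0,0,0],[0,-0.002,0.003],0.0],
    [[0,0,0],[0,-0.001,0.002],0.0],
    [[0,0,0],[0,0,0],0.0],
  ],
)

```text
time: 15.05
eef_pos: [0.6117, -0.0612, 0.1988]
tcp_rot: [0.669, 0.69, 0.198, 0.193]
contact_force: [0.1, -0.4, -4.3]
opening: 0.033
finger_force: 78.2
```

```bash
python3 - <<'E'
from h import *
plan3([-.001,0.0005,.0])
E
```

```text
pos [ 0.6117 -0.0612  0.1988] turn [ 0.0003  0.0006 -0.0006] shift(cur axes) [-0.0001 -0.0043  0.0118] shift(target axes) [-0.0001 -0.0043  0.0118]
hump rel seat [-0.0037  0.0007  0.0123] F [ 0.0912 -0.4347 -4.2652] M [0.11   0.4991 0.    ] op 0.03276303623845071 t 15.05 q [-0.3532 -0.1127  2.1088  0.3368  0.6458 -0.6023]
```

The sideways force is back to zero, so the gate has snapped shut behind the bail. Now I'll lower slowly.

Call:
drive_tool(
  moves=[
    [[0,0,0],[0,-0.001,0.0024],0.0],
    [[0,0,0],[0,-0.001,0.0024],0.0],
    [[0,0,0],[0,-0.0008,0.0024],0.0],
    [[0,0,0],[0,-0.0008,0.0024],0.0],
    [[0,0,0],[0,-0.0008,0.0022],0.0],
  ],
)

```text
time: 15.68
eef_pos: [0.6142, -0.0612, 0.1866]
tcp_rot: [0.669, 0.69, 0.198, 0.193]
contact_force: [-0.0, 0.1, -2.7]
opening: 0.032
finger_force: 78.2
```

Call:
drive_tool(
  moves=[
    [[0,0,0],[0,-0.0013,0.0021],0.0],
    [[0,0,0],[0,-0.0013,0.0021],0.0],
    [[0,0,0],[0,0,0],0.0],
  ],
)

```text
time: 16.05
eef_pos: [0.6143, -0.0613, 0.1818]
tcp_rot: [0.669, 0.69, 0.198, 0.193]
contact_force: [-0.7, 0.1, -2.5]
opening: 0.037
finger_force: 78.1
```

```bash
python3 - <<'E'
from h import *
plan3([0,0.0005,-.025])
E
```

```text
pos [ 0.6143 -0.0613  0.1818] turn [ 0.0005  0.0009 -0.0006] shift(cur axes) [ 0.     -0.0099  0.0178] shift(target axes) [-0.     -0.0099  0.0178]
hump rel seat [-0.0011  0.0005 -0.0047] F [-0.7062  0.0747 -2.4731] M [0.0552 0.5378 0.0419] op 0.03650086151355096 t 16.05 q [-0.3513 -0.0854  2.1174  0.3519  0.6111 -0.6201]
```

```bash
cat >> h.py <<'E'
def avgF(n=12):
    F=[]
    for i in range(n):
        d=ctrl.read_camera('side');F.append(ctrl.get_state()['contact_force'])
    F=np.array(F);print('F',F.mean(0),'+-',F.std(0)/n**.5);return d
E
python3 - <<'E'
from h import *
d=avgF();plan3([0,0.0005,-.025])
E
```

```text
F [-0.0228 -0.1991 -2.4881] +- [0.1001 0.132  0.1053]
pos [ 0.6143 -0.0613  0.182 ] turn [ 0.0006  0.0009 -0.0005] shift(cur axes) [-0.     -0.01    0.0179] shift(target axes) [-0.     -0.01    0.0179]
hump rel seat [-0.0011  0.0006 -0.0045] F [ 0.0384 -0.1331 -2.4222] M [ 0.055   0.4952 -0.0507] op 0.027037505486573216 t 16.65 q [-0.3513 -0.0856  2.1173  0.3518  0.6114 -0.62  ]
```

Call:
drive_tool(
  moves=[
    [[0,0,0],[0,-0.0013,0.0021],0.0],
    [[0,0,0],[0,-0.0013,0.0021],0.0],
    [[0,0,0],[0,-0.0013,0.0021],0.0],
    [[0,0,0],[0,-0.0013,0.0021],0.0],
  ],
)

```text
time: 17.15
eef_pos: [0.6145, -0.0613, 0.1721]
tcp_rot: [0.669, 0.69, 0.199, 0.193]
contact_force: [0.0, -0.1, -1.2]
opening: 0.032
finger_force: 78.2
```

```bash
python3 - <<'E'
from h import *
d=avgF();plan3([0,0.0005,-.025])
E
```

```text
F [-0.0146  0.0227 -1.31  ] +- [0.1394 0.106  0.0927]
pos [ 0.6144 -0.0613  0.1722] turn [ 0.0007  0.0009 -0.0005] shift(cur axes) [ 0.     -0.0049  0.0095] shift(target axes) [ 0.     -0.0049  0.0095]
hump rel seat [-0.001   0.0005 -0.0143] F [ 0.0709  0.2367 -1.2707] M [0.0701 0.3108 0.01  ] op 0.0324738280293251 t 17.75 q [-0.3513 -0.0725  2.1247  0.3623  0.592  -0.6327]
```

Call:
drive_tool(
  moves=[
    [[0,0,0],[0,-0.0013,0.0021],0.0],
    [[0,0,0],[0,-0.0013,0.0021],0.0],
    [[0,0,0],[0,-0.0013,0.0021],0.0],
  ],
)

```text
time: 18.12
eef_pos: [0.6145, -0.0613, 0.1647]
tcp_rot: [0.669, 0.69, 0.199, 0.193]
contact_force: [-0.1, 0.5, -0.1]
opening: 0.034
finger_force: 78.3
```

```bash
python3 - <<'E'
from h import *
d=avgF(25);plan3([0,0.0005,-.025])
E
```

```text
F [ 0.0842 -0.5899 -0.2171] +- [0.1201 0.108  0.0823]
pos [ 0.6144 -0.0613  0.1647] turn [ 0.0006  0.0009 -0.0005] shift(cur axes) [-0.     -0.0009  0.0032] shift(target axes) [-0.     -0.0009  0.0032]
hump rel seat [-0.001   0.0006 -0.0218] F [ 0.4872 -1.2903 -0.1465] M [-0.1388  0.229  -0.0814] op 0.03396715144401534 t 19.375 q [-0.3512 -0.0622  2.1302  0.3707  0.5775 -0.6427]
```

Call:
drive_tool(
  moves=[
    [[0,0,0],[0,-0.0008,0.0012],0.0],
    [[0,0,0],[0,0,0],0.0],
  ],
)

```text
time: 19.62
eef_pos: [0.6144, -0.0613, 0.1631]
tcp_rot: [0.669, 0.69, 0.198, 0.193]
contact_force: [-0.2, -0.8, -0.3]
opening: 0.035
finger_force: 78.2
```

```bash
python3 - <<'E'
from h import *
d=avgF(25);plan3([0,0.0005,-.025])
T=cam('top');cv2.imwrite('pics/topA.png',T['image'][:,:,::-1])
E
```

```text
F [ 0.482  -0.9559 -0.0782] +- [0.1114 0.0971 0.101 ]
pos [ 0.6143 -0.0613  0.1632] turn [ 0.0005  0.0008 -0.0005] shift(cur axes) [-0.     -0.      0.0019] shift(target axes) [-0.     -0.      0.0019]
hump rel seat [-0.0011  0.0005 -0.0233] F [-0.3577 -1.6303 -0.3555] M [-0.1417  0.1968 -0.096 ] op 0.03280527796258263 t 20.875 q [-0.3512 -0.0602  2.1313  0.3724  0.5746 -0.6448]
```

Call:
drive_tool(
  moves=[
    [[0,0,0],[-0.001,0,0],0.0],
    [[0,0,0],[0,0,0],0.0],
  ],
)

```text
time: 21.18
eef_pos: [0.6141, -0.0619, 0.1629]
tcp_rot: [0.669, 0.69, 0.199, 0.192]
contact_force: [1.1, 0.3, -0.2]
opening: 0.034
finger_force: 78.2
```

```bash
python3 - <<'E'
from h import *
d=avgF(20);plan3([0,0.0005,-.025])
cv2.imwrite('pics/sideA.png',d['image'][:,:,::-1])
E
```

```text
F [-0.5156  1.584   0.0134] +- [0.1329 0.1307 0.1176]
pos [ 0.6143 -0.0622  0.1631] turn [ 0.0002  0.0006 -0.0006] shift(cur axes) [0.0009 0.0001 0.0019] shift(target axes) [0.0009 0.0001 0.0019]
hump rel seat [-0.0011 -0.0004 -0.0234] F [-0.6109  2.4171  0.152 ] M [0.2604 0.3843 0.1351] op 0.0340760475791811 t 22.175 q [-0.3532 -0.0598  2.131   0.3741  0.5755 -0.6478]
```

Call:
drive_tool(
  moves=[
    [[0,0,0],[0.0006,0,0],0.0],
    [[0,0,0],[0,0,0],0.0],
  ],
)

```text
time: 22.42
eef_pos: [0.6144, -0.062, 0.1633]
tcp_rot: [0.669, 0.69, 0.198, 0.193]
contact_force: [-0.9, -0.5, -0.0]
opening: 0.034
finger_force: 78.3
```

```bash
python3 - <<'E'
from h import *
d=avgF(20);plan3([0,0.0005,-.025])
E
```

```text
F [-0.9116 -1.2828 -0.0326] +- [0.12   0.1479 0.1353]
pos [ 0.6144 -0.0617  0.1633] turn [ 0.0007  0.001  -0.0005] shift(cur axes) [ 0.0004 -0.0002  0.002 ] shift(target axes) [ 0.0004 -0.0002  0.002 ]
hump rel seat [-0.001   0.0001 -0.0232] F [-1.2682 -2.6266 -0.1239] M [-0.2157  0.3484 -0.2511] op 0.037018760274389856 t 23.425 q [-0.352  -0.0601  2.131   0.3731  0.5748 -0.646 ]
```

Call:
drive_tool(
  moves=[
    [[0,0,0],[-0.0003,0,0],0.0],
    [[0,0,0],[0,0,0],0.0],
    [[0,0,0],[0,0,0],0.008],
    [[0,0,0],[0,0,0],0.014],
    [[0,0,0],[0,0,0],0.02],
  ],
  grip_force=20,
)

```text
time: 24.05
eef_pos: [0.6143, -0.0618, 0.1632]
tcp_rot: [0.669, 0.69, 0.199, 0.193]
contact_force: [0.0, 0.4, -0.0]
opening: 0.237
finger_force: 0.0
```

```bash
python3 - <<'E'
from h import *
d=avgF(4);plan3([0,0.0005,-.025])
T=cam('top');cv2.imwrite('pics/topB.png',T['image'][:,:,::-1]);cv2.imwrite('pics/sideB.png',d['image'][:,:,::-1])
a=cv2.imread('pics/topA.png');b=cv2.imread('pics/topB.png')
# dark pointer pixels on dial: angle by moments
def ptr(im):
    g=cv2.cvtColor(im,cv2.COLOR_BGR2GRAY)[160:193,262:312];return g
print(ptr(b)[::2,::2])
s0=cv2.imread('pics/sideA.png');s1=cv2.imread('pics/sideB.png')
for box in((150,195,318,352),(200,280,285,345)):
    y0,y1,x0,x1=box;tpl=s0[y0:y1,x0:x1];r=cv2.matchTemplate(s1[y0-12:y1+12,x0-8:x1+8],tpl,cv2.TM_CCOEFF_NORMED);_,v,_,l=cv2.minMaxLoc(r);print(v,l[0]-8,l[1]-12)
E
```

```text
F [ 0.1582 -0.2528 -0.0588] +- [0.3165 0.1135 0.2064]
pos [ 0.6143 -0.0619  0.1632] turn [ 0.0004  0.0007 -0.0005] shift(cur axes) [ 0.0006 -0.      0.0019] shift(target axes) [ 0.0006 -0.      0.0019]
hump rel seat [-0.0011 -0.0001 -0.0234] F [ 0.0803 -0.4171  0.2937] M [0.0662 0.2237 0.0144] op 0.2332635180798236 t 24.25 q [-0.3526 -0.0599  2.1311  0.3736  0.5752 -0.6469]
[[206 212 215 218 217 217 213 209 206 201 197 195 192 189 187 183 180 170
  156 136 136 133 133 131 130]
 [207 209 213 222 224 227 230 228 227 226 226 219 214 208 199 191 184 180
  177 138 135 131 133 130 130]
 [239 238 236 240 239 238 235 233 233 232 232 234 235 236 234 227 228 227
  200 160 153 144 134 129 130]
 [200 188 176 167 160 157 148 146 149 150 142 155 157 162 168 178 188 200
  193 166 170 174 167 161 154]
 [131 129 127 128 133 131 131 129 128 131 113 108 128 112 126 115 128 124
  126 115 131 144 147 157 162]
 [130 130 132 133 131 131 133 129 130 131 124 116 131 130 129 124 127 127
  129 111 110  90 122 119 124]
 [130 131 131 129 129 128 129 130 131 132 131 130 131 131 133 132 133 130
  131 119 118 129 1
[... 408 characters left out ...]
31 131 131 130 131 132]
 [131 131 130 130 130 131 130 131 131 129 104  69  69  75 113 133 131 131
  133 131 133 132 132 132 131]
 [130 131 128 130 131 132 130 130 130 130 129 121 118 119 111  96 117 130
  130 129 133 132 130 131 129]
 [128 130 128 130 130 131 130 130 131 132 131 129 130 133 131 127 113  87
  111 129 131 129 132 132 129]
 [111 117 124 128 130 126 124 132 131 131 129 131 132 131 131 130 132 125
  117  99 113 128 132 130 130]
 [137 139 142 127 117 108 111 125 122 129 129 131 130 117 128 130 131 129
  133 129 118  97 102 114 107]
 [ 74 133 141 137 139 145 144 148 143 139 126 128 125 120 117 117 125 116
  132 118 126 125 133 139 143]]
0.8755936622619629 0 0
0.9430739283561707 1 0
```

The release moved nothing: there was no shift in either image. Now I'll withdraw along the tool axis.

Call:
drive_tool(
  moves=[
    [[0,0,0],[0,0,0],0.03],
    [[0,0,0],[0,0,-0.005],0.03],
    [[0,0,0],[0,0,-0.01],0.03],
    [[0,0,0],[0,0,-0.015],0.03],
    [[0,0,0],[0,0,-0.02],0.03],
  ],
)

```text
time: 24.92
eef_pos: [0.5871, -0.0627, 0.2065]
tcp_rot: [0.669, 0.69, 0.198, 0.193]
contact_force: [0.6, -1.1, 0.8]
opening: 0.353
finger_force: 0.0
```

Call:
drive_tool(
  moves=[
    [[0,0,0],[0,0,-0.03],0.03],
    [[0,0,0],[0,-0.02,-0.03],0.03],
    [[0,0,0],[0,-0.03,-0.02],0.03],
    [[0,0,0],[0,-0.02,-0.01],0.03],
    [[0,0,0],[0,0,0],0.03],
  ],
)

```text
time: 25.55
eef_pos: [0.4798, -0.0662, 0.2455]
tcp_rot: [0.669, 0.689, 0.199, 0.194]
contact_force: [1.0, -0.1, -0.5]
opening: 0.35
finger_force: 0.0
```

```bash
python3 - <<'E'
from h import *
def mt(s0,s1,boxes):
    for y0,y1,x0,x1 in boxes:
        r=cv2.matchTemplate(s1[y0-12:y1+12,x0-8:x1+8],s0[y0:y1,x0:x1],cv2.TM_CCOEFF_NORMED);_,v,_,l=cv2.minMaxLoc(r);print(round(v,3),l[0]-8,l[1]-12)
def ptr(im):
    g=cv2.cvtColor(im,cv2.COLOR_BGR2GRAY)[174:191,255:320];y,x=np.where(g<95)
    y=y+174;x=x+255;k=(np.hypot(x-285,y-181.5)>5)&(y<189)&(np.hypot(x-285,(y-181.5)*2)<22);return np.degrees(np.arctan2(y[k]-181.5,x[k]-285)),k.sum()
s0=cv2.imread('pics/sideB.png')
for i in range(4):
    S=cam('side');T=cam('top');im=np.ascontiguousarray(S['image'][:,:,::-1]);tb=np.ascontiguousarray(T['image'][:,:,::-1])
    mt(s0,im,((150,195,318,352),(210,285,300,345)));a,n=ptr(tb);print('ptr',a.mean(),n,ctrl.get_state()['time'])
cv2.imwrite('pics/sideC.png',im);cv2.imwrite('pics/topC.png',tb)
st=ctrl.get_state();print(st['eef_pos'],st['contact_force'])
a,n=ptr(cv2.imread('pics/topB.png'));print('before',a.mean(),n)
# bystanders vs start, top
t0=cv2.imread('pics/top0.png');mt(t0,tb,((165,205,395,432),(286,312,284,310),(300,362,180,262),(290,320,340,372)))
# bail lengths level: bright rim corner rows in side view, gray
g=cv2.cvtColor(im,cv2.COLOR_BGR2GRAY);print((g[196:290:3,290:352:3]>110).astype(int))
E
```

```text
0.889 0 0
0.976 0 0
ptr 22.590562047401075 2 25.65
0.89 0 0
0.977 0 0
ptr 22.590562047401075 2 25.75
0.89 0 0
0.976 0 0
ptr 22.590562047401075 2 25.85
0.889 0 0
0.976 0 0
ptr 22.590562047401075 2 25.95
[ 0.481  -0.0659  0.2444] [0.4575 0.1004 0.5452]
before 23.268229626988585 3
1.0 0 0
0.999 0 0
0.322 -8 11
0.998 0 0
[[0 0 0 0 0 0 0 0 0 0 0 0 0 1 0 1 0 0 0 1 0]
 [0 0 0 0 0 0 0 0 0 0 0 0 0 1 1 1 1 0 1 1 0]
 [0 0 0 0 0 0 0 0 0 0 0 0 0 0 1 1 1 1 1 0 0]
 [0 0 0 0 0 0 0 0 0 0 0 0 0 0 1 0 1 0 0 0 0]
 [0 0 0 0 0 0 0 0 0 0 0 0 0 0 1 0 1 0 0 0 0]
 [0 0 0 0 0 0 0 0 0 0 0 0 0 0 1 0 1 0 0 0 0]
 [0 0 0 0 0 0 0 0 1 1 1 1 1 1 1 1 1 1 1 1 1]
 [0 0 0 0 0 0 0 0 1 0 0 0 1 0 1 0 0 1 0 0 0]
 [0 0 0 0 0 0 0 0 1 1 1 1 1 1 1 1 1 1 0 0 0]
 [0 0 0 0 0 0 0 0 1 0 0 0 0 0 1 0 0 1 0 0 0]
 [0 0 0 0 0 0 0 0 1 1 1 1 1 0 1 0 0 1 0 0 1]
 [0 0 0 0 0 0 0 0 1 0 0 0 1 0 1 0 1 1 1 1 1]
 [0 0 0 0 0 0 0 0 1 0 0 0 1 1 1 1 1 1 1 1 1]
 [0 0 0 0 0 0 0 0 1 0 0 0 0 0 0 0 1 1 1 1 1]
 [0 0 0 0 0 0 0 0 1 1 0 0 0 0 1 1 1 1 1 1 1]
 [0 0 0 0 0 0 0 0 1 1 1 1 0 1 1 1 1 1 1 1 1]
 [0 0 0 0 0 0 0 0 1 1 1 1 1 1 1 0 1 1 1 1 1]
 [0 0 0 0 0 0 0 0 1 1 1 1 1 1 1 0 1 1 1 1 1]
 [0 0 0 0 0 0 0 0 1 1 1 1 1 1 1 0 0 1 1 1 1]
 [0 0 0 0 0 0 1 1 1 1 1 1 1 1 1 1 1 1 1 1 1]
 [0 0 0 0 0 0 1 1 1 1 1 1 1 1 1 1 1 1 1 1 1]
 [0 0 0 0 0 0 1 1 1 1 1 1 1 1 1 1 1 1 1 1 1]
 [0 0 0 0 0 0 1 1 1 1 1 1 1 1 1 1 1 1 1 1 1]
 [0 0 0 0 0 0 1 1 1 1 1 1 1 1 1 1 1 1 1 1 1]
 [0 0 0 0 0 0 0 1 1 1 1 1 1 1 1 0 1 1 1 1 1]
 [0 0 0 0 0 0 0 1 1 1 1 1 1 1 1 1 1 1 1 1 1]
 [0 0 0 0 0 0 0 1 1 1 1 1 1 1 0 1 1 1 1 1 1]
 [0 0 0 0 0 0 0 1 1 1 1 1 1 1 1 1 1 1 1 1 1]
 [0 0 0 0 0 0 0 1 1 1 1 1 1 1 1 1 1 1 1 1 1]
 [0 0 0 0 0 0 0 1 1 1 1 1 1 1 1 1 1 1 1 1 1]
 [0 0 0 0 0 0 0 1 1 1 1 1 1 1 1 1 1 1 1 1 1]
 [0 0 0 0 0 0 0 0 1 1 1 1 1 1 1 1 1 1 1 1 1]]
```

```bash
python3 -c "
from h import *
print(ctrl.sign_off())"
```

```text
the job is handed in; nothing more can be done
None
```

The basket hangs still on the scale hook and the job is handed in: wrist force was about zero before letting go, and the images showed no movement afterwards. I took the gate as shut because the side force dropped to zero. The amber and weighing bottles had not moved, but the arm hid the notebook in the last check.

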